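Hang the empty vial carrier on the drying hook

ROBOT

A 7-joint arm with a two-finger parallel gripper is mounted at the origin on a cart in front of the work surface, level with it; the furniture and walls round the work are solid. World frame = base frame: x ahead of the robot, y to its left, z up, the work surface at z = 0. Lengths are in m, angles in degrees, forces in N, time in s.
With the tool pointing down it reaches from about 0.425 to 0.95 m from the base axis. Payload 4.7 kg.
Tool frame: the origin (TCP) lies between the finger pads; the fingertips stand 14 mm ahead of it and the grasp point (between the pads) lies 5 mm behind it; z points along the fingers, y is the direction in which the jaws open and shut (so a half turn about z gives the same grasp; the last joint's range is limited). The gripper opens to 85 mm and grips with 20 to 120 N. Pads are 22 mm wide; open, the fingers measure 114 mm over their backs; the gripper's body (76 mm by 85 mm) begins 54 mm behind the grasp point. The pads swing forward as they close: fully open they stand 13 mm farther back than shut.
Start: joints at [63.088, 26.849, -2.785, 87.806, 1.381, 65.374, -4.715], TCP at [0.288, -0.61, 0.245] pointing down, gripper open.
Joint ranges: [-148.3, 148.3], [-19.14, 114.17], [-79.39, 73.82], [5.75, 140.21], [-59.74, 239.74], [12.07, 113.84], [-152.46, 152.46]. Speed limits (degrees/s): [147.25, 147.25, 180, 180, 180, 180, 180].

INTERFACE

Orientations are given as [roll, pitch, yaw] about the fixed x, y, z axes, in that order (R = Rz(yaw) Ry(pitch) Rx(roll)).
In Python, from workcell import r, cams gives the robot as it stands.
- The arm moves only by the tool arm_command, never from a script. Its argument "targets" is a list of rows, each a list of 3 entries, a list of its own where there are three numbers: the shift along the tool's x, y, z as a fraction of full scale, then the turn, a rotation vector about the tool's x, y, z as a fraction of full scale, then the closure, from -1 (fully open) to 1 (shut). In form: [[[dx, dy, dz], [rx, ry, rz], hand], ...]. A call has 1 to 5 rows; each row shifts and turns the commanded pose from where the row before left it, along the tool's axes as they then stand; what a row does not reach is not made up. Full scale, the value 1, is 0.04 m for a shift and 4 degrees for a turn. A row lasts 1/8 s, in which the tool goes at most 62.5 mm and 10.7 degrees, less where a joint would pass 70% of its speed; a pose out of reach is approached as far as the arm can. A call with a number of a shift or a turn outside -1 to 1 is refused whole. A call with a gripper value outside its range is refused whole. The fingers move at their own pace and stop on an object; the grip force is fixed at half the most. Time passes only in rows, so rows that do not move let the fingers close. It gives the time, the measured TCP pose, the force and the opening at its end, in the units of the state.
- r.state(): the state, without advancing time (a new reading comes with each control period).
- cams.camera(name): name is "scene" or "top" or "wrist"; returns a dict with "color" (400x640x3 uint8, red, green, blue), "camera_matrix" (3x3 intrinsics, pixels), "xyz" and "orientation" of the camera in the world. Camera axes: x right, y down, z forward; pixel columns grow to the right and rows downward; lengths in m; the calibration is good to about 2 mm. The wrist camera is an equidistant fisheye: a pixel r from the principal point sees the ray r / f radians off the axis. A picture is of the moment at which its call begins. There is no depth.
- r.job_done(): hands the job in, once; it reports no verdict.
The state is a dict: "clock": time; "joint_positions": joint angles; "joint_velocities": joint speeds; "joint_efforts": joint torques, N m; "ee_pos": TCP position; "eef_rot": TCP orientation; "wrist_force": force on the tool from outside, world axes, zero at the start; "ft_torque": the same for the moment, N m; "opening": finger opening in m.
Only numpy, scipy, OpenCV 4.12 (cv2) and the standard library are available. Lean on these libraries where they do the work, as an engineer would, in place of code of your own. Each camera call takes 0.05 s, during which the arm holds its last target. There are 200 camera calls.

TASK

Of the two vial carriers on the bench, take the empty one by its handle and hang it on the hook of the drying stand, the hook passing through the handle opening, so that it hangs freely and level, clear of the bench. Leave the carrier that holds the vials standing where it is.

Things in the scene. Friction and masses are not known exactly. Their poses are not given: they have to be found in the camera images.
- empty_carrier_center (a point): Centre, half-way up (67.5 mm above the underside), of the empty vial carrier: loose grey plastic tray 76 (its x) x 106 (its y) x 42 mm with six empty pockets and, along its y through the middle, a tall handle of two legs and a hand bar, 135 mm high in all. z up. About 0.2 kg. Both ends and both faces alike.
- empty_carrier_bar (a point): Middle of the underside of the empty carrier's hand bar, which is to rest on the hook; 37.5 mm above the carrier's centre, axes the same. The bar is 12 mm thick (x), 96 mm long (y) and 30 mm high, its top 30 mm above this point. Below it is the handle opening, 68 mm wide (y) and 63 mm high, open right through along x.
- hook_seat (a point): Middle of the top of the hook's level round steel arm (10 mm thick), 164 mm above the bench, on a fixed stand with a 12 mm thick dark foot. The arm runs along this x, free end to -x (roughly to the robot). Upturned tip 47 mm to the -x side, 19 mm higher than this point; post 72 mm to the +x side, no higher than the arm. z up. The bar goes across the arm, either way round.
- loaded_carrier_center (a point): Centre, 67.5 mm above the underside, of the other vial carrier, of the same form and size as the empty one but with three capped vials standing in its pockets. Not to be moved. One carrier stands to the left of the stand, the other to the right; either may be the empty one.

How it is judged (in metres and radians):
At the end, for the whole second after the job is handed in: The empty carrier hangs at rest on the hook, its weight on the stand: middle of the bar's underside within 35 mm of the seat along the arm, 28 mm across it and -6 to +10 mm in height; carrier within 17 degrees of upright, slower than 50 mm/s (x of empty_carrier_bar in the frame of hook_seat between -0.035 and 0.035 m and y of empty_carrier_bar in the frame of hook_seat between -0.028 and 0.028 m and z of empty_carrier_bar in the frame of hook_seat between -0.006 and 0.01 m and angle between empty_carrier_center's own z axis and vertical below 0.3 rad and contact force between empty_carrier and hook_stand above 1 N and linear speed of empty_carrier below 0.05 m/s); the robot touches nothing.
It fails at once if the loaded carrier is shifted by more than 20 mm or tipped by more than 15 degrees (distance of loaded_carrier_center from where it was at the start of the episode above 0.02 m or angle between loaded_carrier_center's own z axis and vertical above 0.26 rad).
It also fails if it takes over 35 s, if anything falls off the work surface, if the arm or the gripper's body presses on something with over 40 N, if the wrist force passes 120 N, or if a joint passes its speed limit or range.

## Working session

There is one attempt and no reset: what is moved stays moved. The work goes in short steps, Python scripts to look and compute and a tool call to move; the robot and the scene stay as the last step left them, time stands still between calls to the robot, and variables do not carry over. Pictures are saved under pics/ and viewed, about 8 in all and at most 12, crops included, and the job is handed in when it is done.

Besides the shell and the picture viewer there is one more tool, called after ">>>" as name(argument=value, ...) on one line, values as JSON. arm_command: Moves the arm, as the interface text tells. Shift numbers are shares of 0.04 m and turn numbers shares of 4 degrees, none past 1 either way. Its arguments: {"type":"object","properties":{"targets":{"type":"array","items":{"type":"array"}}},"required":["targets"]}

```bash
mkdir -p pics; ls; python3 - <<'E'
from workcell import r,cams
import cv2,numpy as np,pickle
s=r.state();print(s['clock'],s['ee_pos'],s['eef_rot'],s['opening'])
d={}
for n in("scene","top"):
    c=cams.camera(n);d[n]=c;cv2.imwrite(f'pics/{n}0.png',c['color'][:,:,::-1]);print(n,c['xyz'],c['orientation'],np.array(c['camera_matrix']).tolist())
pickle.dump(d,open('d0.pkl','wb'))
E
```

```text
pics
0.0 [ 0.28774552 -0.60996584  0.24426716] [-1.79887817e+02  5.45933134e-03  2.52580019e+01] 0.08505730844710334
scene [0.10610752 0.83342019 0.73425007] [-120.48137335    0.67042427 -151.19137858] [[508.53826704383954, 0.0, 325.2126251147826], [0.0, 508.53826704383954, 204.69671081020437], [0.0, 0.0, 1.0]]
top [ 0.34712909 -0.00637153  1.19070951] [-169.00996193   -0.77468702  -89.01002722] [[448.88053925098643, 0.0, 321.0178884475589], [0.0, 448.88053925098643, 194.62697705959388], [0.0, 0.0, 1.0]]
```

View pics/top0.png

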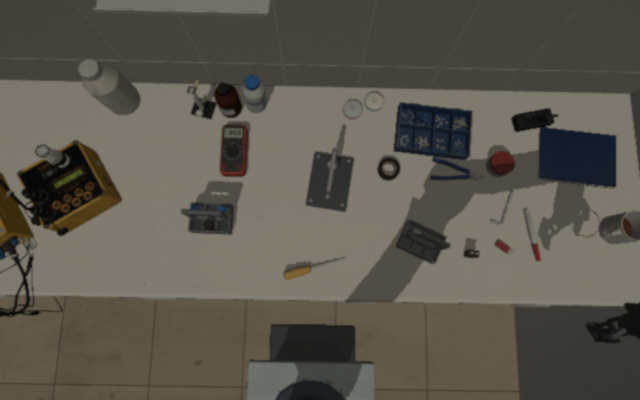

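View pics/scene0.png

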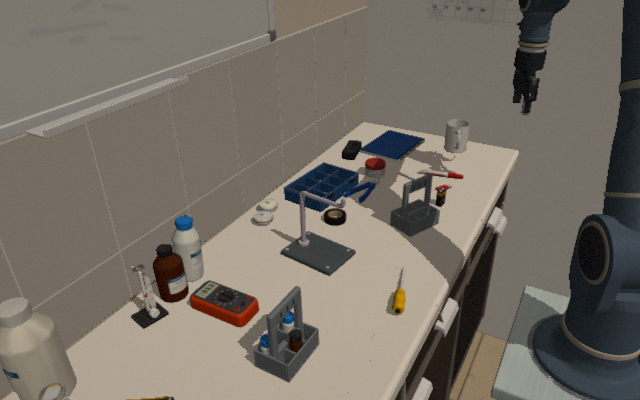

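The top view shows the loaded carrier at about (210,218), the stand foot at (330,180) and the empty carrier at (422,242). The scene view confirms it: vials in the near carrier at (287,340), and an empty carrier at (415,210).

```bash
python3 - <<'E'
import cv2,pickle,numpy as np
d=pickle.load(open('d0.pkl','rb'))
t=d['top']['color'][:,:,::-1];s=d['scene']['color'][:,:,::-1]
g=lambda im:np.clip(im.astype(float)*1.6,0,255).astype(np.uint8)
z=lambda im,x,y,w,h,k:cv2.resize(g(im[y:y+h,x:x+w]),None,fx=k,fy=k,interpolation=cv2.INTER_CUBIC)
a=np.hstack([z(t,300,142,60,75,5),z(t,390,205,70,75,5)])  # 300 +350 
b=np.hstack([z(s,275,180,85,55+40,4),z(s,380,165,70,95,4)])
W=max(a.shape[1],b.shape[1]);f=lambda i:cv2.copyMakeBorder(i,0,0,0,W-i.shape[1],0)
o=np.vstack([f(a),f(b)]);print(o.shape);cv2.imwrite('pics/crop.png',o[:, :])
cv2.imwrite('pics/crop.png',cv2.resize(o,None,fx=.79,fy=.79)) if o.shape[0]>760 else None
E
```

```text
(755, 650, 3)
```

```bash
python3 - <<'E'
import cv2;i=cv2.imread('pics/crop.png');print(i.shape)
cv2.imwrite('pics/crop_a.png',i[:375]);cv2.imwrite('pics/crop_b.png',i[375:])
E
```

```text
(755, 650, 3)
```

View pics/crop_a.png

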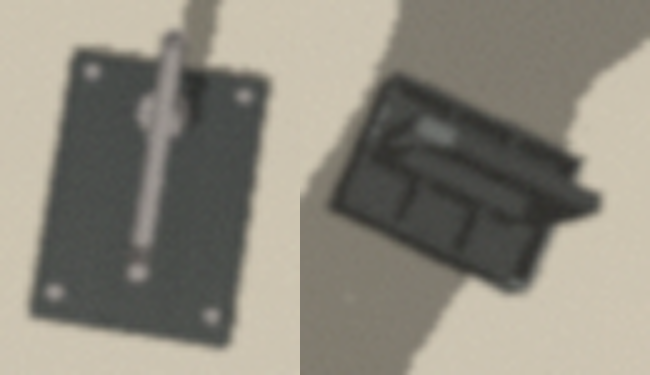

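View pics/crop_b.png

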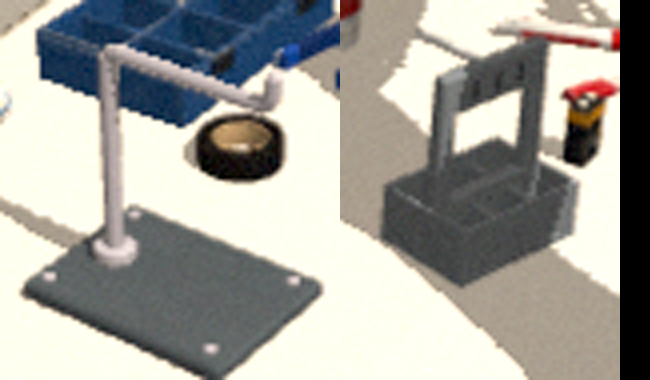

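Hook: post top is at top-view px (334.4,149.6) and tip at (327.4,196); in the scene view, corner (303,192) and tip (343,197). Empty tray rim corners in the top view: (409.6,220), (446,237), (434,263.4), (396.6,246.6).

```bash
cat > h.py <<'E'
import numpy as np,cv2
from scipy.spatial.transform import Rotation as R
def ray(c,uv):
    K=np.array(c['camera_matrix']);d=np.linalg.inv(K)@[uv[0],uv[1],1]
    return np.array(c['xyz']),R.from_euler('xyz',c['orientation'],degrees=True).as_matrix()@d
def onz(c,uv,z):
    o,d=ray(c,uv);return o+d*(z-o[2])/d[2]
def tri(p,q):
    (a,d),(b,e)=p,q;t=np.linalg.lstsq(np.c_[d,-e],b-a,rcond=None)[0];x,y=a+t[0]*d,b+t[1]*e
    return (x+y)/2,np.linalg.norm(x-y)
E
python3 - <<'E'
from h import *;import pickle
np.set_printoptions(precision=4,suppress=True)
d=pickle.load(open('d0.pkl','rb'));t,s=d['top'],d['scene']
P=onz(t,(334.4,149.6),.164);T=onz(t,(327.4,196),.183);print('post,tip',P,T,np.linalg.norm((P-T)[:2]))
u=(P-T)[:2];print('hook yaw',np.degrees(np.arctan2(u[1],u[0])),'seat',T[:2]+u*47/119)
print('tri',tri(ray(t,(334.4,149.6)),ray(s,(303,192))),tri(ray(t,(327.4,196)),ray(s,(343,197))))
f=[onz(t,(300+x/5,142+y/5),.012) for x,y in((75,50),(270,78),(232,347),(32,315))]
print('foot',np.mean(f,0),[np.linalg.norm(f[i]-f[i-1]) for i in range(4)],[np.degrees(np.arctan2(*(f[a]-f[b])[1::-1])) for a,b in((0,3),(1,2))])
c=[onz(t,p,.042) for p in((409.6,220),(446,237),(434,263.4),(396.6,246.6))]
print('tray',np.mean(c,0),[np.linalg.norm(c[i]-c[i-1]) for i in range(4)],[np.degrees(np.arctan2(*(c[a]-c[b])[1::-1])) for a,b in((0,1),(3,2))],'x',[np.degrees(np.arctan2(*(c[a]-c[b])[1::-1])) for a,b in((0,3),(1,2))])
# bar ends: bar top z .135
b=[onz(t,(390+x/5,205+y/5),.135) for x,y in((108,130),(298,203))];print('bar',b)
E
```

```text
post,tip [ 0.6564 -0.0467  0.164 ] [ 0.5401 -0.0313  0.183 ] 0.11729502883763367
hook yaw -7.582399576605174 seat [ 0.5861 -0.0374]
tri (array([ 0.6576, -0.0471,  0.1588]), np.float64(0.0007849714992551394)) (array([ 0.5419, -0.0305,  0.1837]), np.float64(0.004025768785441049))
foot [ 0.6137 -0.0432  0.012 ] [np.float64(0.14823463155707134), np.float64(0.10728044485785604), np.float64(0.14979575729446634), np.float64(0.10773886261949846)] [np.float64(-7.7472217135230315), np.float64(-7.571143605865569)]
tray [ 0.4529 -0.2777  0.042 ] [np.float64(0.0773919944255142), np.float64(0.10204471595572162), np.float64(0.0753317990775767), np.float64(0.1030057125953519)] [np.float64(65.54015058045375), np.float64(66.66978513411439)] x [np.float64(-26.64646722280153), np.float64(-25.990216582004503)]
bar [array([ 0.469 , -0.2329,  0.135 ]), array([ 0.4362, -0.3218,  0.135 ])]
```

```bash
cat >> h.py <<'E'
def plan(p0,e0,p1,e1,n):
    "equal world steps from pose 0 to pose 1, printed in tool units"
    p0,p1=np.array(p0),np.array(p1);A=R.from_euler('xyz',e0,degrees=True);B=R.from_euler('xyz',e1,degrees=True)
    w=np.degrees((A.inv()*B).as_rotvec())/n
    for i in range(n):
        C=A*R.from_rotvec(w*i,degrees=True);print(np.round(C.inv().apply((p1-p0)/n)/.04,2).tolist(),np.round(w/4,2).tolist())
E
python3 - <<'E'
from h import *;from workcell import r
s=r.state();plan(s['ee_pos'],s['eef_rot'],[.453,-.278,.27],[180,0,66],12)
E
```

```text
[0.61, -0.48, -0.05] [-0.0, -0.0, -0.85]
[0.63, -0.44, -0.05] [-0.0, -0.0, -0.85]
[0.66, -0.4, -0.05] [-0.0, -0.0, -0.85]
[0.68, -0.36, -0.05] [-0.0, -0.0, -0.85]
[0.7, -0.32, -0.05] [-0.0, -0.0, -0.85]
[0.72, -0.28, -0.05] [-0.0, -0.0, -0.85]
[0.74, -0.24, -0.05] [-0.0, -0.0, -0.85]
[0.75, -0.19, -0.05] [-0.0, -0.0, -0.85]
[0.76, -0.15, -0.05] [-0.0, -0.0, -0.85]
[0.77, -0.1, -0.05] [-0.0, -0.0, -0.85]
[0.77, -0.06, -0.05] [-0.0, -0.0, -0.85]
[0.77, -0.01, -0.05] [-0.0, -0.0, -0.85]
```

>>> arm_command(targets=[[[0.61,-0.48,-0.05],[0,0,-0.85],-1],[[0.63,-0.44,-0.05],[0,0,-0.85],-1],[[0.66,-0.4,-0.05],[0,0,-0.85],-1],[[0.68,-0.36,-0.05],[0,0,-0.85],-1]])

```text
clock: 0.6
ee_pos: [0.3439, -0.4985, 0.2532]
eef_rot: [-180.0, -0.0, 39.0]
wrist_force: [-0.1, 0.2, -0.3]
opening: 0.0853
```

>>> arm_command(targets=[[[0.7,-0.32,-0.05],[0,0,-0.85],-1],[[0.72,-0.28,-0.05],[0,0,-0.85],-1],[[0.74,-0.24,-0.05],[0,0,-0.85],-1],[[0.75,-0.19,-0.05],[0,0,-0.85],-1]])

```text
clock: 1.1
ee_pos: [0.3995, -0.3874, 0.2615]
eef_rot: [180.0, -0.0, 52.7]
wrist_force: [-0.0, 0.0, 1.0]
opening: 0.0854
```

>>> arm_command(targets=[[[0.76,-0.15,-0.05],[0,0,-0.85],-1],[[0.77,-0.1,-0.05],[0,0,-0.85],-1],[[0.77,-0.06,-0.05],[0,0,-0.85],-1],[[0.77,-0.01,-0.05],[0,0,-0.85],-1],[[0,0,0],[0,0,0],-1]])

```text
clock: 1.72
ee_pos: [0.4557, -0.2753, 0.2697]
eef_rot: [180.0, -0.1, 66.4]
wrist_force: [-0.1, -0.7, -0.8]
opening: 0.0854
```

```bash
python3 - <<'E'
from workcell import r,cams
import cv2,numpy as np,pickle
s=r.state();print(s['clock'],s['ee_pos'],s['eef_rot'],s['joint_positions'])
c=cams.camera('wrist');pickle.dump(c,open('w1.pkl','wb'));print(c['xyz'],c['orientation'],c['camera_matrix'])
cv2.imwrite('pics/w1.png',np.clip(c['color'][:,:,::-1]*1.4,0,255).astype(np.uint8))
E
```

```text
1.725 [ 0.45568124 -0.27528705  0.26970838] [ 1.79955207e+02 -5.66916614e-02  6.64486618e+01] [ 43.22592256  13.4875474  -19.71436769 104.61114242   5.01481852
  62.71054518  -1.8368323 ]
[ 0.48922186 -0.19921447  0.39870589] [ 1.61231016e+02 -5.98040773e-02 -2.35949216e+01] [[309.70691629   0.         321.50308271]
 [  0.         309.70691629 200.12580227]
 [  0.           0.           1.        ]]
```

View pics/w1.png

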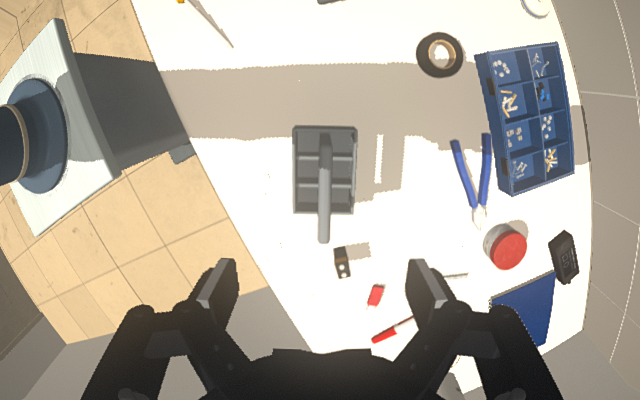

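The wrist view shows the empty carrier aligned with the tool, its bar top running from about (325,137) to (324,242). Now I'll cast these pixels onto z=0.135.

```bash
cat >> h.py <<'E'
def fish(c,uv,z):
    K=np.array(c['camera_matrix']);v=np.array([uv[0]-K[0,2],uv[1]-K[1,2]]);q=np.linalg.norm(v);th=q/K[0,0]
    d=R.from_euler('xyz',c['orientation'],degrees=True).apply(np.r_[v/q*np.sin(th),np.cos(th)]);o=np.array(c['xyz']);return o+d*(z-o[2])/d[2]
E
python3 - <<'E'
from h import *;import pickle
c=pickle.load(open('w1.pkl','rb'))
a,b=fish(c,(325.5,137),.135),fish(c,(324,242),.135);print(a,b,(a+b)/2,np.linalg.norm(a-b),np.degrees(np.arctan2(*(a-b)[1::-1])))
t=[fish(c,p,.042) for p in((294,128),(356,127),(354,213),(295,213))];print(np.mean(t,0),[np.linalg.norm(t[i]-t[i-1]) for i in range(4)],np.degrees(np.arctan2(*(t[0]-t[3])[1::-1])),np.degrees(np.arctan2(*(t[1]-t[2])[1::-1])))
E
```

```text
[ 0.47946644 -0.23074613  0.135     ] [ 0.43898106 -0.32084466  0.135     ] [ 0.45922375 -0.27579539  0.135     ] 0.09877657206038204 65.80343770834484
[ 0.45888965 -0.27930617  0.042     ] [np.float64(0.10438110045944848), np.float64(0.07130967627407304), np.float64(0.10571186211255172), np.float64(0.0730739755997548)] 65.75179031953249 66.72254845640693
```

Bar length is 99 mm (given 96) and tray is 105 x 72 mm, so the measurement is sound: bar middle about (0.458,-0.277), yaw 66. Descending to grasp.

>>> arm_command(targets=[[[-0.02,0.06,0.9],[0,0,0],-1],[[0,0,0.9],[0,0,0],-1],[[0,0,0.9],[0,0,0],-1],[[0,0,0.95],[0,0,0],-1],[[0,0,0],[0,0,0],-1]])

```text
clock: 2.4
ee_pos: [0.4532, -0.2805, 0.1208]
eef_rot: [-179.6, -0.0, 66.0]
wrist_force: [0.4, 0.3, 0.6]
opening: 0.0855
```

>>> arm_command(targets=[[[0,0,0],[0,0,0],1],[[0,0,0],[0,0,0],1],[[0,0,0],[0,0,0],1],[[0,0,0],[0,0,0],1],[[0,0,0],[0,0,0],1]])

```text
clock: 3.02
ee_pos: [0.4563, -0.2806, 0.1241]
eef_rot: [179.9, 0.0, 66.1]
wrist_force: [-0.4, 0.5, 3.1]
opening: 0.0111
```

>>> arm_command(targets=[[[0,0,0],[0,0,0],1],[[0,0,0],[0,0,0],1],[[0,0,0],[0,0,0],1]])

```text
clock: 3.4
ee_pos: [0.4563, -0.2806, 0.1241]
eef_rot: [179.9, 0.0, 66.1]
wrist_force: [0.8, -0.2, 5.4]
opening: 0.0109
```

>>> arm_command(targets=[[[0,0,-0.4],[0,0,0],1],[[0,0,-0.7],[0,0,0],1],[[0,0,-0.7],[0,0,0],1],[[0,0,-0.6],[0,0,0],1],[[0,0,0],[0,0,0],1]])

```text
clock: 4.03
ee_pos: [0.4564, -0.2807, 0.2212]
eef_rot: [179.8, 0.0, 66.1]
wrist_force: [0.3, 0.7, -2.7]
opening: 0.0108
```

```bash
python3 - <<'E'
from h import *;from workcell import r
s=r.state();print(s['ee_pos'],s['eef_rot'],s['wrist_force'],s['opening']);plan(s['ee_pos'],s['eef_rot'],[.476,-.026,.218],[180,0,82.3],10)
E
```

```text
[ 0.45639904 -0.28069697  0.22115261] [1.79784004e+02 3.28517862e-02 6.60502593e+01] [ 0.32218306  0.67060238 -2.6601439 ] 0.01082780726981111
[0.6, -0.21, 0.01] [0.01, 0.0, -0.41]
[0.61, -0.2, 0.01] [0.01, 0.0, -0.41]
[0.61, -0.18, 0.01] [0.01, 0.0, -0.41]
[0.62, -0.16, 0.01] [0.01, 0.0, -0.41]
[0.62, -0.14, 0.01] [0.01, 0.0, -0.41]
[0.63, -0.13, 0.01] [0.01, 0.0, -0.41]
[0.63, -0.11, 0.01] [0.01, 0.0, -0.41]
[0.63, -0.09, 0.01] [0.01, 0.0, -0.41]
[0.63, -0.07, 0.01] [0.01, 0.0, -0.41]
[0.64, -0.05, 0.01] [0.01, 0.0, -0.41]
```

>>> arm_command(targets=[[[0.6,-0.21,0.01],[0,0,-0.41],1],[[0.61,-0.2,0.01],[0,0,-0.41],1],[[0.61,-0.18,0.01],[0,0,-0.41],1],[[0.62,-0.16,0.01],[0,0,-0.41],1],[[0.62,-0.14,0.01],[0,0,-0.41],1]])

```text
clock: 4.65
ee_pos: [0.4657, -0.151, 0.2173]
eef_rot: [180.0, -0.0, 74.4]
wrist_force: [-0.3, 0.0, -1.3]
opening: 0.0109
```

>>> arm_command(targets=[[[0.63,-0.13,0.01],[0,0,-0.41],1],[[0.63,-0.11,0.01],[0,0,-0.41],1],[[0.63,-0.09,0.01],[0,0,-0.41],1],[[0.63,-0.07,0.01],[0,0,-0.41],1],[[0.64,-0.05,0.01],[0,0,-0.41],1]])

```text
clock: 5.28
ee_pos: [0.4754, -0.0241, 0.2153]
eef_rot: [180.0, 0.0, 82.6]
wrist_force: [-0.4, -0.5, -1.7]
opening: 0.0107
```

>>> arm_command(targets=[[[0,0,0],[0,0,0],1],[[0,0,0],[0,0,0],1]])

```text
clock: 5.52
ee_pos: [0.4753, -0.0261, 0.2152]
eef_rot: [-180.0, 0.0, 82.4]
wrist_force: [-0.2, -0.2, -2.3]
opening: 0.0109
```

```bash
python3 - <<'E'
from workcell import r,cams
import cv2,numpy as np,pickle
s=r.state();print(s['clock'],s['ee_pos'],s['eef_rot'],s['wrist_force'])
w=cams.camera('wrist');c=cams.camera('scene');pickle.dump((w,c),open('w2.pkl','wb'))
g=lambda i:np.clip(i[:,:,::-1]*1.4,0,255).astype(np.uint8)
a=g(w['color'])[0:300,160:560];b=cv2.resize(g(c['color'])[130:280,270:470],None,fx=2,fy=2,interpolation=cv2.INTER_CUBIC)
cv2.imwrite('pics/w2.png',np.hstack([a,b]))
E
```

```text
5.525 [ 0.47530058 -0.02609095  0.21519504] [-1.79991951e+02  3.52029179e-02  8.24383389e+01] [-0.18648118 -0.18436535 -2.30918662]
```

View pics/w2.png

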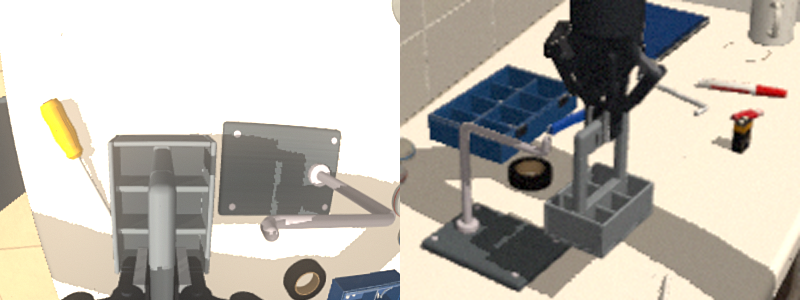

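The wrist view shows the hook tip at about (428,224), the arm running to (548,220), and the far end of the bar top at (322,150). The scene view shows the carrier level, with the tip in front of the opening.

```bash
python3 - <<'E'
from h import *;import pickle
w,c=pickle.load(open('w2.pkl','rb'))
T=fish(w,(428,224),.180);P=fish(w,(550,219),.160);B=fish(w,(322,150),.226)
print(T,P,np.linalg.norm((P-T)[:2]),np.degrees(np.arctan2(*(P-T)[1::-1])),B)
A=R.from_euler('xyz',[180,0,82.4],degrees=True).inv();t=[.4753,-.0261,.2152]
for q in(T,P,B):print(A.apply(q-t))
E
```

```text
[ 0.54070458 -0.0227221   0.18      ] [ 0.65652879 -0.04581194  0.16      ] 0.11810329351767311 -11.274250612642827 [0.48424614 0.03654323 0.226     ]
[0.0119984  0.06438328 0.0352    ]
[0.00442989 0.18224382 0.0552    ]
[ 0.06327612  0.00058259 -0.0108    ]
```

The bar end at row 150 was likely the leg foot below the bar, with the bar's own end near row 172. That agrees with the 4 mm grip offset. The seat is then +0.111 m along tool y and +2 mm along x from the bar middle.

>>> arm_command(targets=[[[0.05,0.5,0],[0,0,0],1],[[0,0.5,0],[0,0,0],1],[[0,0.5,0],[0,0,0],1]])

```text
clock: 6.0
ee_pos: [0.5356, -0.0329, 0.2152]
eef_rot: [-180.0, 0.0, 82.3]
wrist_force: [0.1, 0.4, -1.2]
opening: 0.0109
```

>>> arm_command(targets=[[[0,0.5,0],[0,0,0],1],[[0,0.5,0],[0,0,0],1],[[0,0.3,0],[0,0,0],1],[[0,0,0],[0,0,0],1],[[0,0,0],[0,0,0],1]])

```text
clock: 6.62
ee_pos: [0.5858, -0.0385, 0.2151]
eef_rot: [-179.9, 0.0, 82.5]
wrist_force: [0.6, 0.5, -0.6]
opening: 0.0108
```

```bash
python3 - <<'E'
from workcell import r,cams
import cv2,numpy as np,pickle
s=r.state();print(s['clock'],s['ee_pos'],s['eef_rot'],s['wrist_force'])
w=cams.camera('wrist');c=cams.camera('scene')
g=lambda i:np.clip(i[:,:,::-1]*1.4,0,255).astype(np.uint8)
a=g(w['color'])[60:360,160:480];b=cv2.resize(g(c['color'])[150:270,250:410],None,fx=2.5,fy=2.5,interpolation=cv2.INTER_CUBIC)
cv2.imwrite('pics/w3.png',np.hstack([a,b]))
E
```

```text
6.625 [ 0.58576495 -0.03853169  0.21514369] [-1.79941907e+02  2.10934675e-02  8.24500058e+01] [ 0.57767597  0.53975432 -0.56624763]
```

View pics/w3.png

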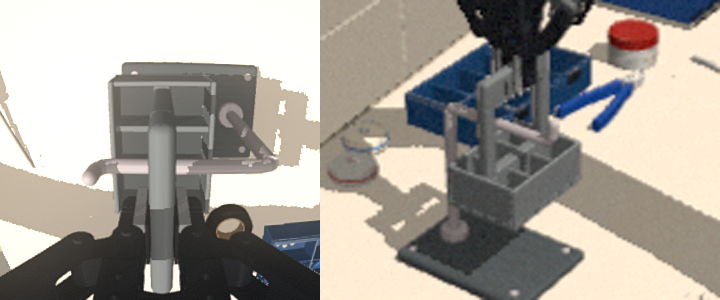

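The hook passes through the opening: in the wrist view the arm crosses under the bar, from the tip at (90,172) to the corner at (270,165). Now lowering about 32 mm while watching the force.

>>> arm_command(targets=[[[0,0,0.3],[0,0,0],1],[[0,0,0.25],[0,0,0],1],[[0,0,0.15],[0,0,0],1],[[0,0,0],[0,0,0],1]])

```text
clock: 7.22
ee_pos: [0.5861, -0.0384, 0.1865]
eef_rot: [-179.9, 0.0, 82.5]
wrist_force: [-0.1, 0.5, -1.6]
opening: 0.0104
```

>>> arm_command(targets=[[[0,0,0.05],[0,0,0],1],[[0,0,0],[0,0,0],1]])

```text
clock: 7.48
ee_pos: [0.5867, -0.0384, 0.1854]
eef_rot: [180.0, -0.0, 82.5]
wrist_force: [0.2, -0.0, -2.0]
opening: 0.0105
```

>>> arm_command(targets=[[[0,0,0.05],[0,0,0],1],[[0,0,0],[0,0,0],1]])

```text
clock: 7.72
ee_pos: [0.5865, -0.0385, 0.1832]
eef_rot: [-180.0, 0.0, 82.5]
wrist_force: [-0.3, -0.5, -1.7]
opening: 0.0109
```

>>> arm_command(targets=[[[0,0,0.04],[0,0,0],1],[[0,0,0],[0,0,0],1]])

```text
clock: 7.98
ee_pos: [0.5867, -0.0384, 0.1829]
eef_rot: [180.0, 0.0, 82.5]
wrist_force: [-3.1, -0.6, 5.1]
opening: 0.0105
```

>>> arm_command(targets=[[[0,0,0],[0,0,0],0.7],[[0,0,0],[0,0,0],0.5],[[0,0,0],[0,0,0],0.4],[[0,0,0],[0,0,0],0.4]])

```text
clock: 8.48
ee_pos: [0.5866, -0.0385, 0.1816]
eef_rot: [180.0, -0.0, 82.5]
wrist_force: [-0.5, 0.0, 0.3]
opening: 0.0253
```

>>> arm_command(targets=[[[0,0,-0.2],[0,0,0],0.4],[[0,0,-0.4],[0,0,0],0.4],[[0,0,-0.6],[0,0,0],0.4],[[0,0,-0.8],[0,0,0],0.4],[[0,0,-0.6],[0,0,0],0.4]])

```text
clock: 9.1
ee_pos: [0.5871, -0.0382, 0.2886]
eef_rot: [179.8, -0.0, 82.5]
wrist_force: [0.3, -0.3, 0.3]
opening: 0.0257
```

>>> arm_command(targets=[[[0,0,0],[0,0,0],0.4],[[0,0,0],[0,0,0],0.4],[[0,0,0],[0,0,0],0.4],[[0,0,0],[0,0,0],0.4],[[0,0,0],[0,0,0],0.4]])

```text
clock: 9.72
ee_pos: [0.5864, -0.0384, 0.2852]
eef_rot: [-180.0, -0.0, 82.5]
wrist_force: [-0.1, -0.5, 0.4]
opening: 0.0253
```

```bash
cat > look.py <<'E'
from workcell import r,cams
import cv2,numpy as np,sys
s=r.state();print(s['clock'],s['ee_pos'],s['wrist_force'],s['opening'])
w=cams.camera('wrist');c=cams.camera('scene')
g=lambda i:np.clip(i[:,:,::-1]*1.4,0,255).astype(np.uint8)
a=g(w['color'])[60:360,160:480];b=cv2.resize(g(c['color'])[150:270,250:410],None,fx=2.5,fy=2.5,interpolation=cv2.INTER_CUBIC)
cv2.imwrite(sys.argv[1],np.hstack([a,b]))
E
python3 look.py pics/w4.png
```

```text
9.725 [ 0.58642198 -0.03839819  0.28523746] [-0.07320655 -0.49690237  0.3748425 ] 0.025314289816977642
```

View pics/w4.png

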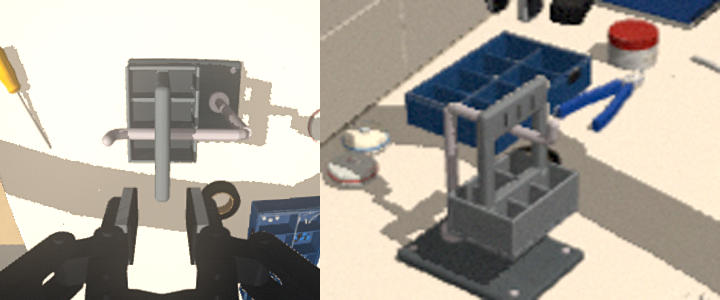

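It hangs on the hook with the gripper clear and looks level. Next: a still-motion check, and the loaded carrier compared with its first picture.

>>> arm_command(targets=[[[0,0,0],[0,0,0],0.4],[[0,0,0],[0,0,0],0.4],[[0,0,0],[0,0,0],0.4],[[0,0,0],[0,0,0],0.4],[[0,0,0],[0,0,0],0.4]])

```text
clock: 10.45
ee_pos: [0.5866, -0.0384, 0.2858]
eef_rot: [180.0, 0.0, 82.5]
wrist_force: [0.8, -0.1, -0.1]
opening: 0.0259
```

```bash
python3 - <<'E'
from h import *;from workcell import r,cams
import pickle
f=[]
for i in range(12): f.append(cams.camera('scene')['color'].astype(float))
d0=pickle.load(open('d0.pkl','rb'))['scene']['color'].astype(float)
A=np.mean(f[:3],0);B=np.mean(f[-3:],0)
print('hanging diff',np.abs(A-B)[180:255,300:390].mean(),'ref',np.abs(A-B)[60:130,20:120].mean())
print('loaded diff',np.abs(np.mean(f,0)-d0)[285:380,250:325].mean(),'noise',np.abs(f[0]-f[1])[285:380,250:325].mean())
w=cams.camera('wrist');print(r.state()['clock'])
# bar top ends (z ~ .194), rows from the viewed crop +60, cols +160
a,b=fish(w,(321.5,60+87),.194),fish(w,(322,60+199),.194);m=(a+b)/2
s=np.array([.586,-.035]);u=np.array([np.cos(np.radians(-7.7)),np.sin(np.radians(-7.7))])
print(a,b,np.linalg.norm(a-b),'in hook',(m[:2]-s)@u,(m[:2]-s)@[-u[1],u[0]])
E
```

```text
hanging diff 1.1035061728395061 ref 0.8990952380952381
loaded diff 2.0298245614035086 noise 1.800421052631579
11.1
[0.59337509 0.0092764  0.194     ] [ 0.58176523 -0.08099274  0.194     ] 0.0910126691029229 in hook 0.0016709881296832576 -0.0006400534035675657
```

At rest, about 2 mm along the arm and 1 mm across it from the seat, and the loaded carrier hasn't moved. Handing in.

```bash
python3 -c "
from workcell import r
print(r.job_done())"
```

```text
the job is handed in; nothing more can be done
None
```

The empty carrier (the right-hand one) now hangs on the hook, and I handed the job in at about 11 s of the 35 s allowed. I gripped it by its bar, passed the handle opening over the upturned tip, lowered it until the arm took the weight, then opened the gripper and lifted clear.

**Last checks**
- **Position:** the middle of the bar is about 2 mm from the seat along the arm and 1 mm across it. That uses bar ends read by eye from the picture; they came out 91 mm apart against the true 96 mm, so allow a few millimetres.
- **Seating height:** I did not measure it separately. The wrist force reached +5 N as the bar met the arm, at the expected height, and the last picture shows the bar resting on it.
- **At rest and level:** the carrier did not move between pictures beyond camera noise. I judged level by eye only and measured no tilt angle.
- **Loaded carrier:** its picture matches the first one to within about the camera noise, so it was not disturbed.
- **Gripper:** it stands about 10 cm above where it let go, touching nothing, with the wrist force near zero.

**Disagreements:** the top and wrist cameras differed by about 5 mm on where the seat lies sideways, and by about 4 degrees on the arm's direction. I used the middle value for position and the stand foot's direction for the angle, both well within tolerance. I also misread one bar end in a wrist picture as the foot of the handle leg, and corrected for it.

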